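# Release and stow the pull-out jar tray

### The job

The jar tray is drawn out and locked: a sprung steel button stands up in a notch of the steel strip along the tray's left side. With your fingertips press the button right down below the strip and, keeping it down, push the tray gently in over it, away from you, until it is fully home and the button has sprung up in the strip's other notch. Work by touch only: pick nothing up, keep the jars and the tin standing in the tray, leave the other things where they are, and finish with the hand clear.

Things in the scene. Friction and masses are not known exactly. Their poses are not given: they have to be found in the camera images.
- pullout: Fixed white base of the pull-out, a board 320 (x) x 400 (y) mm, 18 mm thick; origin at the centre of its underside, on the worktop. Its x axis points away from the robot, the way the tray slides in; y to the left, z up. Low cheeks and a back rail on its edges reach 48 mm high. The black catch block (60 x 50 mm, top 34 mm high) is centred at x -25, y +128 mm.
- button_top (a point): Centre of the flat top of the catch's round steel button, 32 mm across, which stands vertically in the catch block. Up, the top is 62 mm above the worktop, 8 mm above the strip. It moves straight down only.
- button (a joint): How far the button is pressed, m: 0 = up, 0.018 = bottomed (top 44 mm high). Spring: about 3.5 N at first, 8 N when bottomed. Beyond 0.012 its top is below the strip's underside and the tray can slide over it; pressed less, it blocks the strip. Once under the strip it stays down by itself until a notch comes over it.
- tray (a joint): How far the tray has slid in, m: 0 = drawn out, 0.110 = fully home, a stop at each end. About 3 N of friction, plus the rubbing of the button. At both ends a notch is centred over the button, which has 5 mm of play either way in it. The tray can only slide, it cannot be lifted.
- open_notch (a point): Point on the tray: centre of the notch where the button stands while the tray is drawn out, at the strip's upper face. Notch: 42 mm long in the sliding direction, open on its outer (left) side, closed 25 mm to the right of this point. A fingertip in it can push the tray along by the strip's end piece beyond it (39 mm long).
- home_notch (a point): Point on the tray: centre of the strip's other notch, same size, 110 mm nearer to the tray's front. The dark steel strip lies level along the tray's left side, 4 mm thick, upper face 54 mm and underside 50 mm above the worktop, reaching 22 mm left of the notch centres.
- tray_middle (a point): Point on the tray: centre of its floor, 42 mm above the worktop. The tray is 240 mm long, 230 mm wide, with sides 72 mm high and a thin rail at 80 mm. Its front panel, 134 mm from this point towards the robot, is 246 mm wide with its upper edge at 86 mm and a steel knob, 22 mm across, that sticks out 20 mm.
- jar_a: Small clear glass clip-top jar, 82 mm across, 81 mm high, one of three alike, loose in the tray; origin at the centre of its underside.
- jar_b: Second such jar, loose in the tray.
- jar_c: Third such jar, loose in the tray.
- tin: Plain aluminium tin, 52 mm across, 56 mm high, loose in the tray; origin at the centre of its underside.
- mug: White mug, 82 mm across, 92 mm high, on the worktop left of the base; origin at the centre of its underside. To be left alone.
- spoon: Wooden spoon, 200 mm long, lying on the worktop right of the base; origin under its middle. To be left alone.
- oil: Green glass bottle, 60 mm across, 200 mm high, right of the base; origin at the centre of its underside. To be left alone.
- bowl: Blue bowl, 130 mm across, 50 mm high, left of the base, beyond the mug; origin at the centre of its underside. To be left alone.
Mind the look-alikes: they are no part of the job. Leave any black or purple look-alike of the jar_b alone.

How it is judged:
By the outcome, as a careful person would: the job done as asked, in the order asked, and still so for the second after the job is handed in, with the robot touching nothing.
It also fails if it takes over 42 s, if anything falls off the work surface, if the arm or the gripper's body presses on something with over 40 N, if the wrist force passes 120 N, or if a joint passes its speed limit or range.

### The arm

A 6-joint arm with a two-finger parallel gripper is mounted at the origin on the work surface. World frame = base frame: x ahead of the robot, y to its left, z up, the work surface at z = 0. Lengths are in m, angles in rad, forces in N, time in s.
With the tool pointing down it reaches from about 0.35 to 0.85 m from the base axis. Payload 8.1 kg.
Tool frame: the origin (TCP) lies on the mounting face of the last link; the fingertips stand 186 mm ahead of it and the grasp point (between the pads) lies 167 mm ahead of it; z points along the fingers, x is the direction in which the jaws open and shut, and the axes are right-handed (so a half turn about z gives the same grasp; the last joint's range is limited). The gripper opens to 93 mm and grips with 3 to 60 N. Pads are 15 mm wide; open, the fingers measure 128 mm over their backs; the gripper's body (75 mm by 188 mm) begins 65 mm behind the grasp point.
Start: joints at [-1.284, 0.13, 1.488, -0, 1.523, -0.085], TCP at [0.218, -0.559, 0.405] pointing down, gripper open.
Joint ranges: [-2.96, 2.96], [-0.89, 2.26], [0.02, 2.5], [-1.34, 4.48], [0, 2.73], [-2.66, 2.66]. Speed limits (rad/s): [2.39, 2.39, 2.79, 3.14, 3.14, 3.14].

### API

Orientations are given as a unit quaternion [x, y, z, w].
In Python, from rig import arm gives the robot as it stands. The module is installed in compiled form; this text tells all that it offers.
- The arm moves only by the tool jog_arm, never from a script. Its argument "motion" is a list of rows, each a list of 6 numbers: the shift along the tool's x, y, z in cm, then the turn, a rotation vector about the tool's x, y, z in rad. A call has 1 to 8 rows; each row is the pose to reach, as a shift and turn from the pose commanded when the call began, along the tool's axes at that moment; what a row does not reach only later rows make up. A row lasts 1/12 s, in which the tool goes at most 41.7 mm and 7.16 degrees, less where a joint would pass 70% of its speed; a pose out of reach is approached as far as the arm can. A call with a gripper value outside its range is refused whole. "hand" is the finger opening in cm, from 0 to 9.3, set as the call begins (left out, the last holds). The fingers move at their own pace and stop on an object; "squeeze" is the grip in N (left out, the last holds). Time passes only in rows, so rows that repeat a pose let the fingers close. It gives the time, the measured TCP pose, the force and the opening at its end, in the units of the state.
- arm.sense(): the state, without advancing time (a new reading comes with each control period).
- arm.snapshot(name): name is "scene" or "side" or "wrist"; returns a dict with "pixels" (384x512x3 uint8, red, green, blue), "z_map" (384x512 float32, m along the optical axis (not along the pixel's ray), 0 where there is no reading), "fov_y" (degrees; the focal length in pixels is half the picture's height over the tangent of half this angle, whatever the lens; pixels are square), "cx", "cy" (the principal point, pixels), "position" and "attitude" of the camera in the world. Camera axes: x right, y up, looking along -z (the intrinsics and any distortion apply to the point x, -y, -z); pixel columns grow to the right and rows downward; lengths in m; the calibration is good to about 2 mm. A picture is of the moment at which its call begins.
- arm.close_job(): hands the job in, once; it reports no verdict.
The state is a dict: "time_s": time; "q": joint angles; "joint_velocities": joint speeds; "joint_torque": joint torques, N m; "tool_pos": TCP position; "tool_rot": TCP orientation; "wrist_force": force on the tool from outside, world axes, zero at the start; "torque": the same for the moment, N m; "width": finger opening in m.
Only numpy, scipy, OpenCV 4.12 (cv2) and the standard library are available. Lean on these libraries where they do the work, as an engineer would, in place of code of your own. Each camera call takes 0.05 s, during which the arm holds its last target.

## Working session

There is one attempt and no reset: what is moved stays moved. The work goes in short steps, Python scripts to look and compute and a tool call to move; the robot and the scene stay as the last step left them, time stands still between calls to the robot, and variables do not carry over. Pictures are saved under pics/ and viewed, and the job is handed in when it is done.

Besides the shell and the picture viewer there is one more tool, called after "Call:" as name([rows], argument=value, ...), one row to a line, values as JSON. jog_arm: Moves the arm, as the interface text tells. Its arguments: {"type":"object","properties":{"motion":{"type":"array","items":{"type":"array","items":{"type":"number"}}},"hand":{"type":"number"},"squeeze":{"type":"number"}},"required":["motion"]}

```bash
mkdir -p pics; cat > h.py <<'E'
import numpy as np, cv2
from rig import arm
from scipy.spatial.transform import Rotation as R
def snap(n,f):
    s=arm.snapshot(n); cv2.imwrite('pics/'+f,cv2.cvtColor(s['pixels'],cv2.COLOR_RGB2BGR)); np.savez('pics/'+f+'.npz',**s); return s
def world(s):
    h,w=s['z_map'].shape; f=h/2/np.tan(np.radians(s['fov_y'])/2)
    v,u=np.mgrid[:h,:w]; z=s['z_map']
    p=np.stack([(u-s['cx'])/f*z,-(v-s['cy'])/f*z,-z],-1)
    a=np.array(s['attitude']); Rm=R.from_quat(a).as_matrix() if a.shape==(4,) else a
    return p@Rm.T+np.array(s['position'])
E
python3 - <<'E'
from h import *
for n in ['scene','side','wrist']:
    s=snap(n,n+'0.png'); print(n,{k:(v if k not in('pixels','z_map') else v.shape) for k,v in s.items()})
print(arm.sense())
E
```

```text
scene {'pixels': (384, 512, 3), 'z_map': (384, 512), 'fov_y': 51.708049169632496, 'cx': 253.66454347231127, 'cy': 186.03746673381667, 'position': array([ 0.97476704, -0.13106953,  0.86228697]), 'attitude': array([0.2087439 , 0.17562535, 0.6207808 , 0.73499178])}
side {'pixels': (384, 512, 3), 'z_map': (384, 512), 'fov_y': 53.17025966701665, 'cx': 255.69262985453926, 'cy': 193.1567546632118, 'position': array([-0.06290246,  0.69470473,  0.6272817 ]), 'attitude': array([-0.15292606,  0.46995521,  0.82019536, -0.28815846])}
wrist {'pixels': (384, 512, 3), 'z_map': (384, 512), 'fov_y': 71.72440801521888, 'cx': 257.4607990787316, 'cy': 193.52148099660064, 'position': array([ 0.28371255, -0.53275051,  0.38412837]), 'attitude': array([-0.10571559,  0.07355454, -0.55992632,  0.81847203])}
{'time_s': 0.15, 'q': array([-1.28439495e+00,  1.30959584e-01,  1.48898091e+00,  2.01579197e-05,
        1.52298703e+00, -8.54254192e-02]), 'joint_velocities': array([-2.68489586e-04, -3.92149292e-03, -3.27245048e-03,  4.38245813e-05,
       -2.93438902e-04, -1.13390898e-05]), 'joint_torque': array([ 6.80241919e-04, -5.60474575e+01, -4.92334235e+01,  7.69340317e-02,
        3.06823442e-02, -8.46571538e-05]), 'tool_pos': array([ 0.21795534, -0.55884007,  0.40397152]), 'tool_rot': array([ 8.25625968e-01, -5.64217436e-01, -5.10544987e-04, -4.30019393e-04]), 'wrist_force': array([-0.62527876,  0.29557612,  0.48853308]), 'torque': array([-0.03090048,  0.06172632, -0.03650453]), 'width': 0.09304408578314613}
```

View pics/scene0.png

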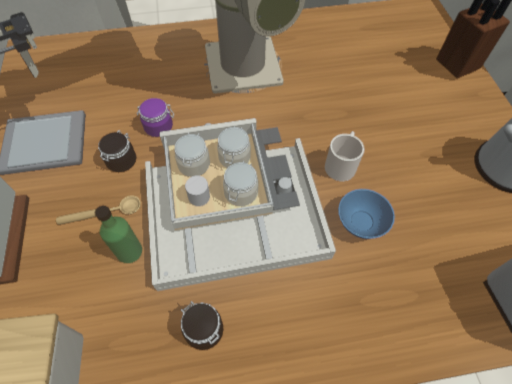

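View pics/side0.png

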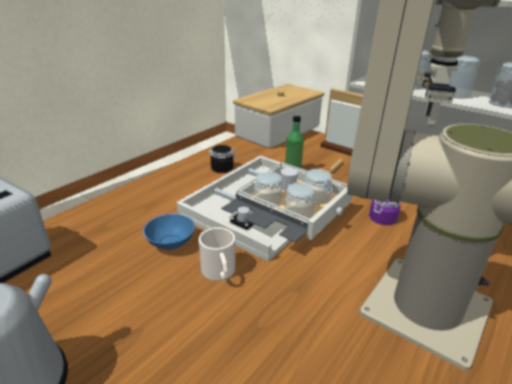

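View pics/wrist0.png

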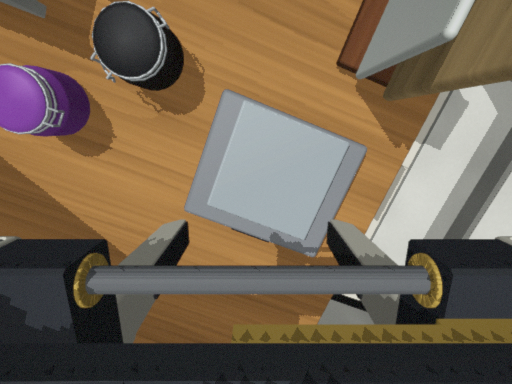

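The scene view shows the pull-out, with the tray at about (215,172), the button at about (285,185) and the strip to its left from (268,140). Next I'll measure.

```bash
python3 - <<'E'
from h import *
s=dict(np.load('pics/scene0.png.npz'));W=world(s)
for (u,v) in [(285,184),(284,183),(286,186),(280,192),(270,140),(275,150),(278,170),(275,165),(290,205),(240,250),(158,278),(326,243),(150,165),(100,280)]:
    print(u,v,W[v,u].round(4))
# rim pixels 44-52mm high
z=W[...,2]
m=(z>.044)&(z<.0505)&(W[...,0]>.3)&(W[...,0]<.85)
im=s['pixels'][...,::-1].copy()
c=cv2.resize(im[110:300,130:350],None,fx=3.4,fy=3.0,interpolation=cv2.INTER_CUBIC);cv2.imwrite('pics/crop0.png',cv2.resize(im[110:300,130:350],None,fx=3,fy=3,interpolation=cv2.INTER_CUBIC))
# button cluster
for lo,hi in [(.058,.066),(.051,.0575),(.045,.051),(.03,.038)]:
    mm=(z>lo)&(z<hi); mm[:, :255]=False; mm[:,335:]=False; mm[:120]=False;mm[280:]=False
    n,l,st,ce=cv2.connectedComponentsWithStats(mm.astype(np.uint8))
    for i in range(1,n):
        if st[i,4]>15: P=W[l==i]; print(lo,st[i],P.mean(0).round(4),P.min(0).round(3),P.max(0).round(3))
E
```

```text
285 184 [0.4958 0.0267 0.063 ]
284 183 [0.4932 0.0248 0.064 ]
286 186 [0.5006 0.0283 0.0612]
280 192 [0.5026 0.0145 0.0405]
270 140 [0.3522 0.0184 0.0531]
275 150 [0.3607 0.0315 0.0184]
278 170 [0.447  0.0202 0.0527]
275 165 [0.4319 0.0157 0.0539]
290 205 [0.55   0.0275 0.0564]
240 250 [ 0.6248 -0.1023  0.0173]
158 278 [ 0.6669 -0.2856  0.0369]
326 243 [0.6486 0.0902 0.0369]
150 165 [ 0.3718 -0.2919  0.0425]
100 280 [ 0.6365 -0.4199  0.0008]
0.058 [328 154   7  11  20] [0.4452 0.153  0.0624] [0.426 0.15  0.058] [0.459 0.158 0.065]
0.058 [278 178  14  12 122] [0.4926 0.0261 0.0616] [0.477 0.011 0.058] [0.508 0.042 0.065]
0.058 [265 207   9   4  16] [ 0.5544 -0.0231  0.062 ] [ 0.553 -0.033  0.058] [ 0.556 -0.014  0.065]
0.058 [255 209   9   3  16] [ 0.5549 -0.0456  0.0621] [ 0.554 -0.056  0.058] [ 0.556 -0.037  0.066]
0.051 [ 255  127   45   84 1409] [0.4411 0.0149 0.0539] [ 0.313 -0.023  0.051] [0.556 0.05  0.057]
0.045 [255 139  80 128 914] [0.5828 0.0611 0.0477] [ 0.355 -0.077  0.045] [0.679 0.102 0.051]
0.045 [259 211  14   3  22] [ 0.5544 -0.0307  0.048 ] [ 0.552 -0.046  0.045] [ 0.556 -0.015  0.051]
0.03 [326 159   9  14  22] [0.4461 0.1547 0.0333] [0.421 0.15  0.03 ] [0.464 0.162 0.038]
0.03 [289 178   6  15  35] [0.4871 0.0467 0.034 ] [0.463 0.037 0.03 ] [0.505 0.051 0.037]
0.03 [273 180   9  15  54] [0.4827 0.01   0.0344] [0.462 0.004 0.031] [0.503 0.018 0.037]
0.03 [308 185   6  19  20] [0.516  0.0873 0.0337] [0.492 0.086 0.03 ] [0.542 0.088 0.038]
0.03 [256 214  17  46 274] [ 0.6079 -0.0439  0.0329] [ 0.553 -0.053  0.03 ] [ 0.663 -0.032  0.038]
0.03 [320 224   7  22  23] [0.6269 0.0896 0.0345] [0.6   0.089 0.031] [0.652 0.091 0.038]
0.03 [307 255  17   5  21] [0.6757 0.0564 0.0337] [0.675 0.04  0.03 ] [0.677 0.076 0.038]
0.03 [292 259  14   3  17] [0.6765 0.0203 0.0338] [0.676 0.006 0.03 ] [0.677 0.035 0.038]
0.03 [255 261  36   8  49] [ 0.6777 -0.0374  0.0341] [ 0.676 -0.077  0.03 ] [0.679 0.001 0.038]
```

View pics/crop0.png

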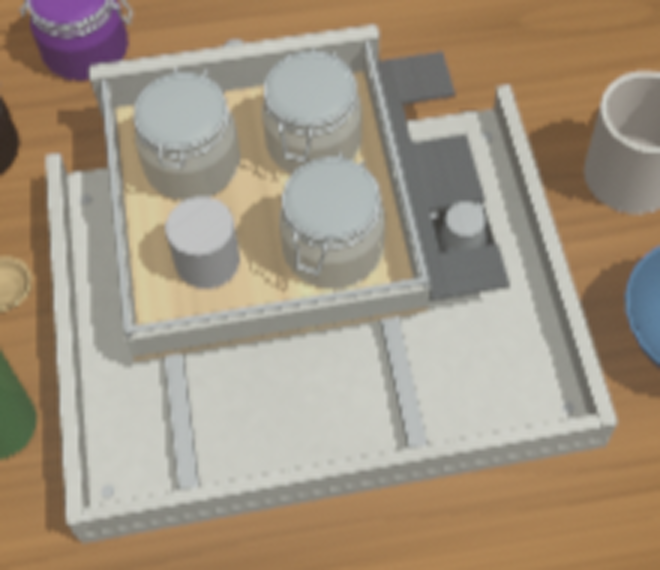

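```bash
cat >> h.py <<'E'
YAW=0.02
def pose(tip,tilt_deg,yaw=YAW):
    t=np.radians(tilt_deg)
    B=R.from_euler('z',yaw).as_matrix()
    x=B@[1,0,0]; z=B@[0,-np.sin(t),-np.cos(t)]; y=np.cross(z,x)
    return np.array(tip)-0.186*z, R.from_matrix(np.stack([x,y,z],1))
def row(tip,tilt):
    st=arm.sense(); P,Q=pose(tip,tilt); R0=R.from_quat(st['tool_rot'])
    return np.r_[R0.inv().apply(P-st['tool_pos'])*100,(R0.inv()*Q).as_rotvec()].round(3)
def tip():
    st=arm.sense(); R0=R.from_quat(st['tool_rot']); return st['tool_pos']+R0.apply([0,0,.186])
E
python3 - <<'E'
from h import *
s=dict(np.load('pics/scene0.png.npz'));W=world(s);z=W[...,2]
B=R.from_euler('z',YAW).as_matrix()
L=(W-np.array([.4925,.0265,0]))@B  # button frame
sub=np.zeros(z.shape,bool);sub[110:230,150:300]=1
def st(m,n): 
    P=L[m&sub]; print(n,len(P),np.percentile(P,[1,50,99],axis=0).round(4).tolist())
st((z>.077)&(z<.083),'rail'); st((z>.1),'jars'); st((z>.083)&(z<.089),'front')
st((z>.118)&(L[...,0]>-.06)&(L[...,1]>-.1),'jar_c top')
st((z>.0525)&(z<.0555)&(L[...,1]>-.02),'strip')
sub[:]=1
st((z>.15)&(W[...,0]>.35)&(W[...,1]<-.2),'oil'); 
m=(z>.051)&(z<.0565)&(L[...,1]>-.026)&(L[...,1]<.024)&(abs(L[...,0])<.2)
for y0 in np.arange(-.026,.024,.006):
    k=m&(L[...,1]>y0)&(L[...,1]<y0+.006); xs=np.sort(L[k][:,0]); g=np.where(np.diff(xs)>.008)[0]; print(round(y0,3),xs[[0,-1]].round(3),[(xs[i].round(3),xs[i+1].round(3)) for i in g])
for a in (12,): print(row([.45,-.15,.30],a),row([.4925,.0265,.13],a))
E
```

```text
rail 834 [[-0.2727, -0.2982, 0.0772], [-0.0636, -0.1787, 0.081], [0.0611, -0.0435, 0.083]]
jars 2358 [[-0.1409, -0.2396, 0.1007], [-0.0809, -0.1231, 0.1215], [0.479, -0.0713, 0.8623]]
front 788 [[-0.1925, -0.2784, 0.0831], [-0.1788, -0.1557, 0.0855], [0.0605, -0.0403, 0.0888]]
jar_c top 239 [[-0.0365, -0.0999, 0.1182], [-0.0019, -0.0892, 0.1219], [0.0267, -0.0723, 0.1255]]
strip 640 [[-0.1768, -0.0196, 0.0525], [-0.0492, 0.0019, 0.054], [0.0602, 0.0217, 0.0554]]
oil 3819 [[0.0752, -0.5622, 0.1515], [0.2886, -0.513, 0.1578], [0.3488, -0.372, 0.2008]]
-0.026 [-0.179  0.176] [(np.float64(-0.13), np.float64(-0.12)), (np.float64(-0.117), np.float64(-0.107)), (np.float64(-0.107), np.float64(-0.095)), (np.float64(-0.002), np.float64(0.01)), (np.float64(0.012), np.float64(0.022)), (np.float64(0.063), np.float64(0.176))]
-0.02 [-0.176  0.061] [(np.float64(-0.129), np.float64(-0.087)), (np.float64(-0.02), np.float64(-0.001)), (np.float64(0.005), np.float64(0.021))]
-0.014 [-0.179  0.061] [(np.float64(-0.129), np.float64(-0.087)), (np.float64(-0.02), np.float64(0.01)), (np.float64(0.013), np.fl
[... 330 characters left out ...]
[(np.float64(-0.13), np.float64(-0.085)), (np.float64(-0.021), np.float64(0.012)), (np.float64(0.014), np.float64(0.023)), (np.float64(0.061), np.float64(0.178))]
0.01 [-0.177  0.06 ] [(np.float64(-0.13), np.float64(-0.09)), (np.float64(-0.021), np.float64(0.009)), (np.float64(0.009), np.float64(0.022))]
0.016 [-0.179  0.178] [(np.float64(-0.129), np.float64(-0.088)), (np.float64(-0.019), np.float64(0.024)), (np.float64(0.062), np.float64(0.178))]
0.022 [-0.087 -0.035] [(np.float64(-0.087), np.float64(-0.055)), (np.float64(-0.055), np.float64(-0.044)), (np.float64(-0.044), np.float64(-0.035))]
[-33.3   -37.806  -7.747  -0.184   0.129  -1.214] [-48.177 -48.176   9.274  -0.184   0.129  -1.214]
```

```bash
python3 - <<'E'
from h import *
print(row([.4925,.0265,.25],0))
E
```

```text
[-4.4564e+01 -4.6845e+01 -3.1370e+00 -1.0000e-03  1.0000e-03 -1.2190e+00]
```

Call:
jog_arm([
  [-3, -3, -3.1, 0, 0, -0.1],
  [-45, -47, -3.1, 0, 0, -1.219],
  [-44.6, -46.8, -3.1, 0, 0, -1.219],
  [-44.6, -46.8, -3.1, 0, 0, -1.219],
  [-44.6, -46.8, -3.1, 0, 0, -1.219],
  [-44.6, -46.8, -3.1, 0, 0, -1.219],
  [-44.6, -46.8, -3.1, 0, 0, -1.219],
  [-44.6, -46.8, -3.1, 0, 0, -1.219],
], hand=0, squeeze=10)

```text
time_s: 0.82
tool_pos: [0.3556, -0.2622, 0.4322]
tool_rot: [0.994, -0.109, 0.0, -0.0]
wrist_force: [1.1, -0.5, 0.8]
width: 0.0444
```

```bash
python3 - <<'E'
from h import *
print(tip(),row([.4925,.0265,.25],0))
E
```

```text
[ 0.35562357 -0.2622391   0.24622186] [  7.112 -31.153  -0.376  -0.     -0.     -0.238]
```

Call:
jog_arm([
  [7.1, -31.1, -0.4, 0, 0, -0.238],
  [7.1, -31.1, -0.4, 0, 0, -0.238],
  [7.1, -31.1, -0.4, 0, 0, -0.238],
  [7.1, -31.1, -0.4, 0, 0, -0.238],
  [7.1, -31.1, -0.4, 0, 0, -0.238],
  [7.1, -31.1, -0.4, 0, 0, -0.238],
  [7.1, -31.1, -0.4, 0, 0, -0.238],
  [7.1, -31.1, -0.4, 0, 0, -0.238],
])

```text
time_s: 1.48
tool_pos: [0.4944, 0.0266, 0.4362]
tool_rot: [1.0, 0.008, 0.0, -0.0]
wrist_force: [0.7, 0.4, 0.1]
width: 0.0006
```

```bash
python3 - <<'E'
from h import *
print(tip(),row([.4925,.0265,.10],0))
E
```

```text
[0.494399   0.02679166 0.25020189] [-1.900e-01  2.300e-02  1.502e+01 -1.000e-03 -0.000e+00 -4.000e-03]
```

Call:
jog_arm([
  [-0.2, 0, 4, 0, 0, 0],
  [-0.2, 0, 8, 0, 0, 0],
  [-0.2, 0, 12, 0, 0, 0],
  [-0.2, 0, 15, 0, 0, 0],
  [-0.2, 0, 15, 0, 0, 0],
])

```text
time_s: 1.9
tool_pos: [0.4884, 0.0236, 0.2788]
tool_rot: [1.0, 0.007, -0.006, -0.0]
wrist_force: [-0.9, -0.9, -0.7]
width: 0.0007
```

```bash
python3 - <<'E'
from h import *
print(tip(),arm.sense()['wrist_force'])
a=[snap(n,n+'1.png')['pixels'] for n in ['scene','side','wrist']]
c=cv2.resize(a[0][80:230,190:390],(800,600));cv2.imwrite('pics/s1c.png',c[...,::-1])
c=cv2.resize(a[1][100:280,160:400],(800,600));cv2.imwrite('pics/d1c.png',c[...,::-1])
E
```

```text
[0.48607443 0.02373533 0.09284092] [-0.87388414 -0.87835769 -0.7311096 ]
```

View pics/s1c.png

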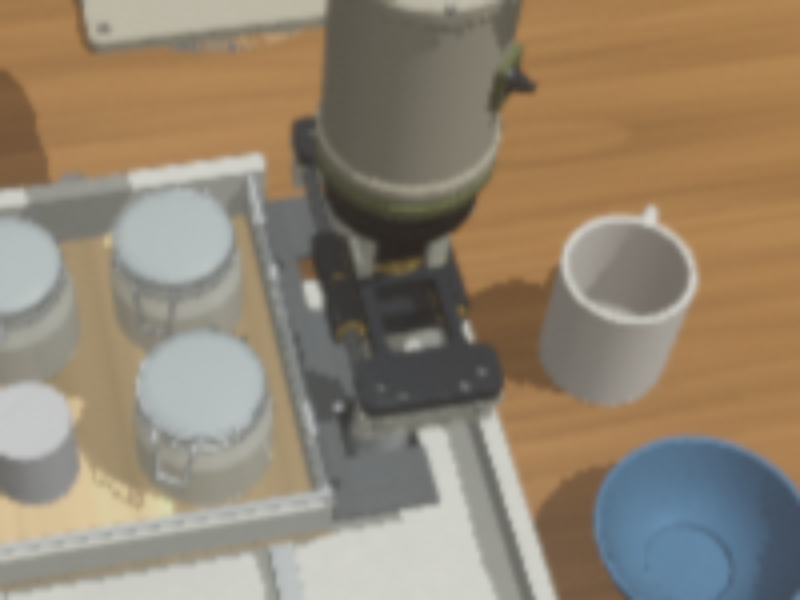

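View pics/d1c.png

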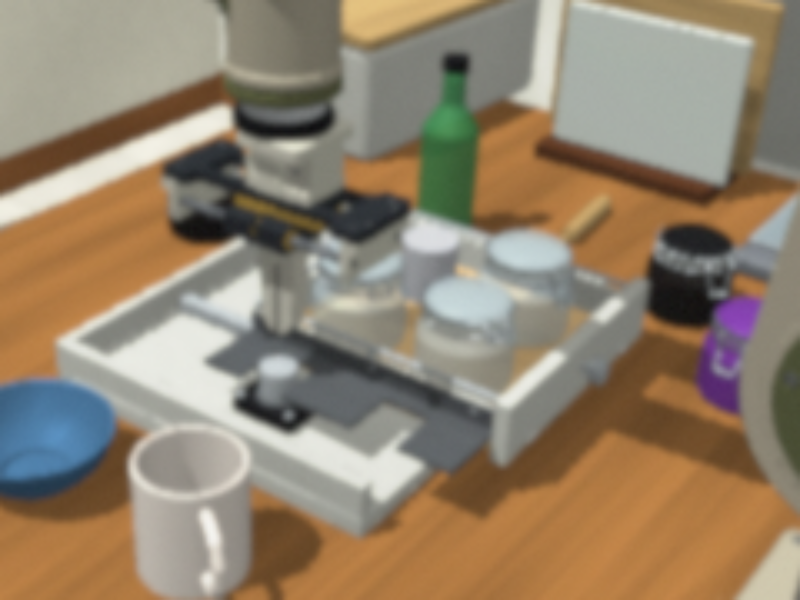

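View pics/wrist1.png

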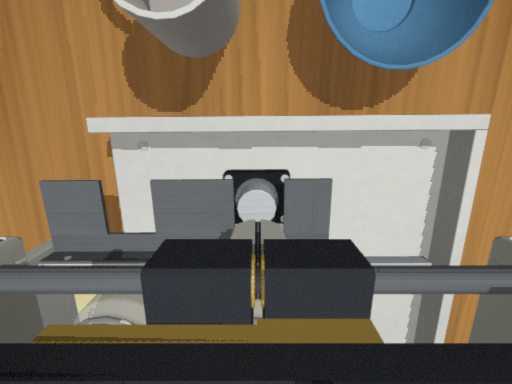

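```bash
python3 - <<'E'
from h import *
s=arm.sense();print(s['time_s'],tip(),s['joint_velocities'].round(3),s['wrist_force'],row([.4925,.0265,.07],0))
S=dict(np.load('pics/scene1.png.npz'));W=world(S)
L=(W-np.array([.4925,.0265,0]))@R.from_euler('z',YAW).as_matrix();z=W[...,2]
m=(abs(L[...,0])<.05)&(abs(L[...,1])<.04)&(z>.07)&(z<.2)
for lo in np.arange(.08,.18,.01):
    k=m&(z>lo)&(z<lo+.01)
    if k.sum(): print(lo.round(2),k.sum(),L[k].min(0).round(3),L[k].max(0).round(3))
E
```

```text
2.05 [0.49247966 0.02317151 0.10197103] [-0.002 -0.026 -0.036  0.002 -0.004 -0.001] [-0.2650463  -0.60965669 -0.12232895] [ 2.400e-02 -3.320e-01  3.197e+00  0.000e+00 -1.000e-03 -6.000e-03]
0.12 4 [-0.01  -0.013  0.122] [ 0.002 -0.012  0.129]
0.13 6 [-0.003 -0.013  0.131] [ 0.008 -0.013  0.139]
0.14 2 [0.013 0.001 0.148] [0.014 0.003 0.15 ]
0.15 6 [ 0.013 -0.004  0.151] [0.015 0.002 0.155]
0.17 15 [ 0.025 -0.009  0.171] [0.026 0.017 0.18 ]
```

Call:
jog_arm([
  [0, -0.33, 1.2, 0, 0, -0.006],
  [0, -0.33, 2.2, 0, 0, -0.006],
  [0, -0.33, 3.0, 0, 0, -0.006],
  [0, -0.33, 3.4, 0, 0, -0.006],
  [0, -0.33, 3.5, 0, 0, -0.006],
  [0, -0.33, 3.5, 0, 0, -0.006],
])

```text
time_s: 2.55
tool_pos: [0.4915, 0.0265, 0.251]
tool_rot: [1.0, 0.01, -0.0, -0.0]
wrist_force: [0.3, -0.4, 0.7]
width: 0.0004
```

```bash
python3 - <<'E'
from h import *
a=[snap(n,n+'2.png')['pixels'] for n in ['side','wrist']]
s=arm.sense();print(s['time_s'],tip(),s['wrist_force'],row([.4925,.0265,.0455],0))
c=cv2.resize(a[0][150:270,180:340],(800,600),interpolation=cv2.INTER_CUBIC);cv2.imwrite('pics/d2c.png',c[...,::-1])
c=cv2.resize(a[1][130:290,150:370],(800,582),interpolation=cv2.INTER_CUBIC);cv2.imwrite('pics/w2c.png',c[...,::-1])
E
```

```text
2.65 [0.49191023 0.02652157 0.06566083] [ 0.3468605  -0.00248802  0.42400712] [ 0.065  0.004  2.016  0.    -0.    -0.   ]
```

View pics/d2c.png

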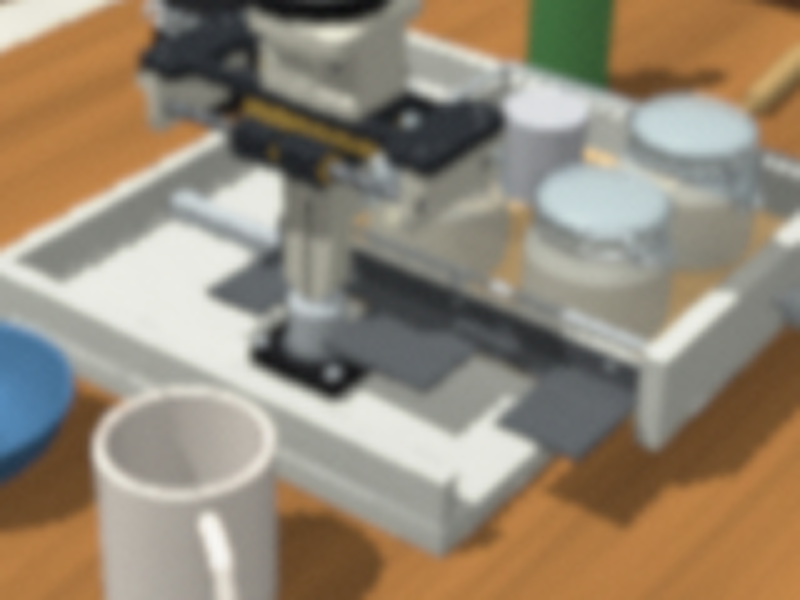

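View pics/w2c.png

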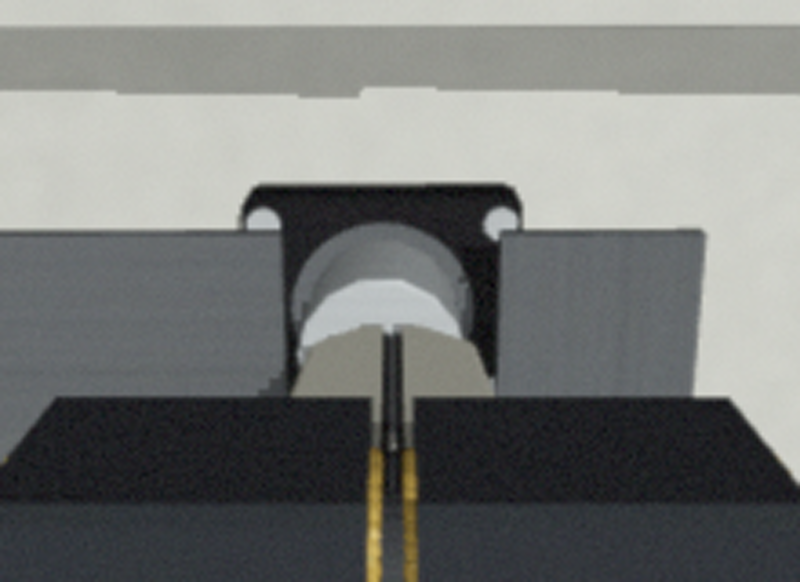

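The wrist view shows the closed tips (about (393,330) in the crop) over the button top (about (382,300)), narrower than it and inside the notch. Pressing down.

Call:
jog_arm([
  [0, 0, 0.4, 0, 0, 0],
  [0, 0, 0.8, 0, 0, 0],
  [0, 0, 1.2, 0, 0, 0],
  [0, 0, 1.6, 0, 0, 0],
  [0, 0, 1.9, 0, 0, 0],
  [0, 0, 2.05, 0, 0, 0],
  [0, 0, 2.05, 0, 0, 0],
])

```text
time_s: 3.23
tool_pos: [0.4923, 0.0265, 0.2314]
tool_rot: [1.0, 0.01, 0.001, 0.0]
wrist_force: [-0.1, 0.3, 7.5]
width: 0.0003
```

```bash
python3 - <<'E'
from h import *
a=[snap(n,n+'3.png')['pixels'] for n in ['side','wrist']]
s=arm.sense();print(s['time_s'],tip(),s['wrist_force'],s['torque'])
c=cv2.resize(a[0][150:270,180:340],(800,600),interpolation=cv2.INTER_CUBIC);cv2.imwrite('pics/d3c.png',c[...,::-1])
c=cv2.resize(a[1][130:290,150:370],(800,582),interpolation=cv2.INTER_CUBIC);cv2.imwrite('pics/w3c.png',c[...,::-1])
E
```

```text
3.3333 [0.49275696 0.02647997 0.04561272] [ 0.12536118 -0.297724    7.39777165] [-0.0528866  -0.08355771 -0.03681477]
```

View pics/d3c.png

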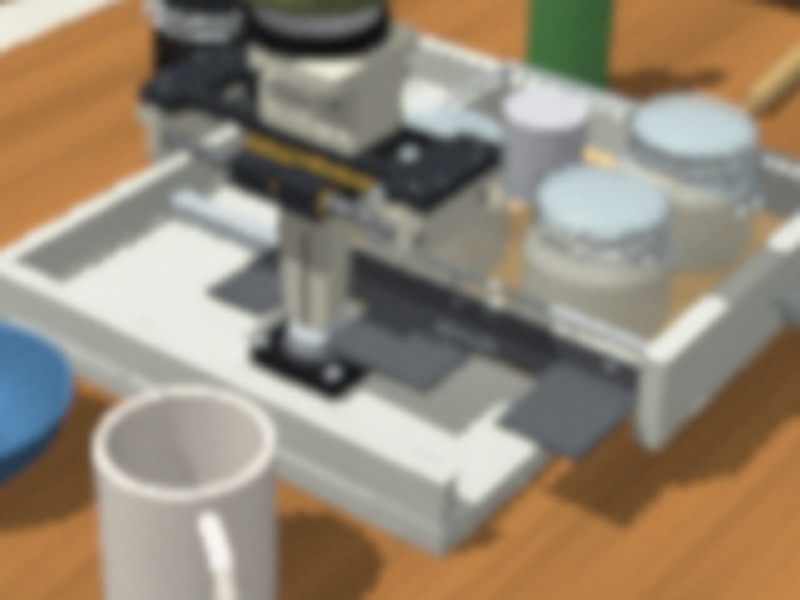

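View pics/w3c.png

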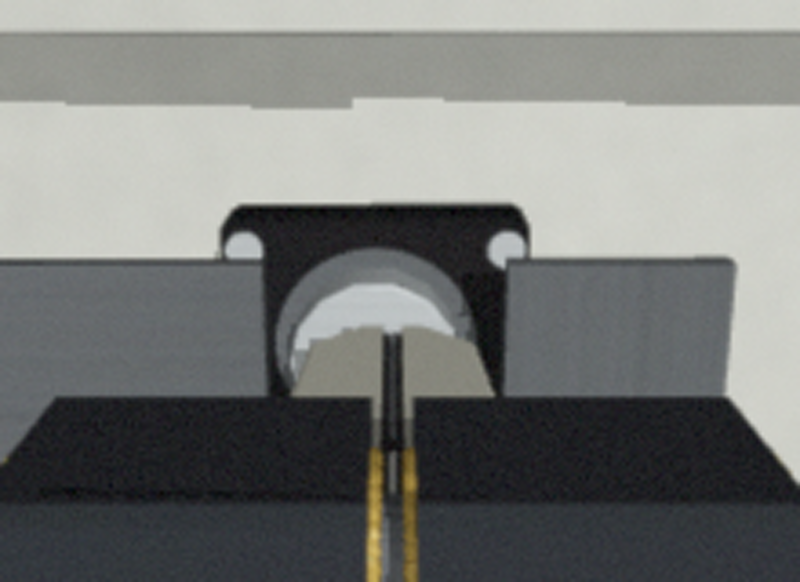

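The button is down about 16.5 mm with a force of 7.4 N, which fits the spring. Pushing forward.

Call:
jog_arm([
  [0.2, 0, 0, 0, 0, 0],
  [0.4, 0, 0, 0, 0, 0],
  [0.6, 0, 0, 0, 0, 0],
  [0.8, 0, 0, 0, 0, 0],
  [1.0, 0, 0, 0, 0, 0],
  [1.2, 0, 0, 0, 0, 0],
  [1.4, 0, 0, 0, 0, 0],
  [1.5, 0, 0, 0, 0, 0],
])

```text
time_s: 4.0
tool_pos: [0.5056, 0.0269, 0.2303]
tool_rot: [1.0, 0.01, -0.002, -0.0]
wrist_force: [-9.2, -1.3, 9.7]
width: 0.0002
```

```bash
python3 - <<'E'
from h import *
a=[snap(n,n+'4.png')['pixels'] for n in ['wrist']]
s=arm.sense();print(s['time_s'],tip(),s['wrist_force'],s['torque'])
c=cv2.resize(a[0][130:290,130:390],(800,492),interpolation=cv2.INTER_CUBIC);cv2.imwrite('pics/w4c.png',c[...,::-1])
E
```

```text
4.05 [0.5049598  0.02693092 0.04432024] [-8.86894404  0.03908154  9.03553774] [0.01454032 1.52513134 0.05759329]
```

View pics/w4c.png

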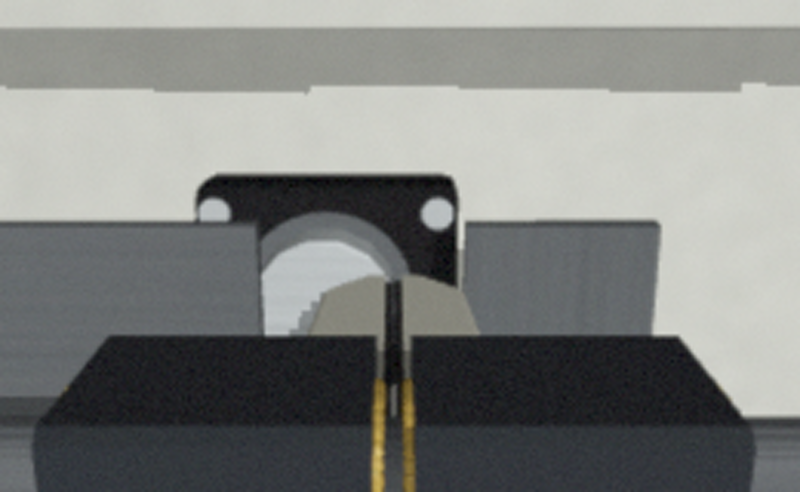

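The near strip edge (crop x≈260) is now over the button's near rim. Continuing gently.

Call:
jog_arm([
  [0.2, 0, 0, 0, 0, 0],
  [0.4, 0, 0, 0, 0, 0],
  [0.6, 0, 0, 0, 0, 0],
  [0.85, 0, 0, 0, 0, 0],
  [1.1, 0, 0, 0, 0, 0],
  [1.35, 0, 0, 0, 0, 0],
  [1.6, 0, 0, 0, 0, 0],
  [1.8, 0, 0, 0, 0, 0],
])

```text
time_s: 4.72
tool_pos: [0.5238, 0.0273, 0.2301]
tool_rot: [1.0, 0.01, -0.002, -0.0]
wrist_force: [-7.5, -0.5, 6.1]
width: 0.0006
```

```bash
python3 - <<'E'
from h import *
a=[snap(n,n+'5.png')['pixels'] for n in ['wrist']]
s=arm.sense();print(s['time_s'],tip(),s['wrist_force'],s['torque'])
cv2.imwrite('pics/w5c.png',a[0][...,::-1])
E
```

```text
4.7667 [0.52351879 0.02728149 0.04411403] [-5.10574485  0.27720962  3.46963105] [ 0.00622639  0.88145526 -0.01817569]
```

View pics/w5c.png

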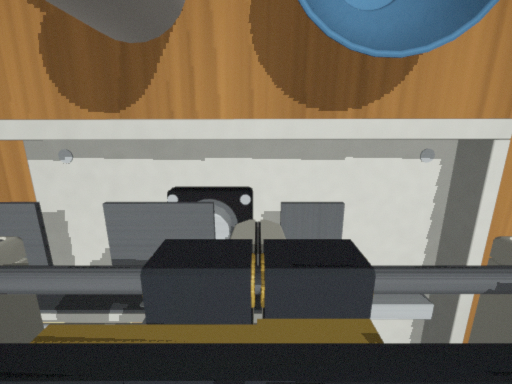

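Call:
jog_arm([
  [0.3, 0, 0, 0, 0, 0],
  [0.6, 0, 0, 0, 0, 0],
  [1.0, 0, 0, 0, 0, 0],
  [1.4, 0, 0, 0, 0, 0],
  [1.8, 0, 0, 0, 0, 0],
  [2.2, 0, 0, 0, 0, 0],
  [2.6, 0, 0, 0, 0, 0],
  [3.0, 0, 0, 0, 0, 0],
])

```text
time_s: 5.43
tool_pos: [0.5538, 0.0279, 0.2299]
tool_rot: [1.0, 0.01, -0.002, -0.0]
wrist_force: [-7.5, 0.5, 5.4]
width: 0.001
```

Call:
jog_arm([
  [0.4, 0, 0, 0, 0, 0],
  [0.8, 0, 0, 0, 0, 0],
  [1.2, 0, 0, 0, 0, 0],
  [1.6, 0, 0, 0, 0, 0],
  [2.0, 0, 0, 0, 0, 0],
  [2.4, 0, 0, 0, 0, 0],
  [2.7, 0, 0, 0, 0, 0],
  [3.0, 0, 0, 0, 0, 0],
])

```text
time_s: 6.1
tool_pos: [0.5838, 0.0285, 0.23]
tool_rot: [1.0, 0.01, -0.002, -0.0]
wrist_force: [-8.0, 0.9, 6.1]
width: 0.0004
```

```bash
python3 - <<'E'
from h import *
a=[snap(n,n+'6.png')['pixels'] for n in ['wrist','scene','side']]
s=arm.sense();print(s['time_s'],tip(),s['wrist_force'],s['torque'])
W=world(dict(np.load('pics/scene6.png.npz')))
L=(W-np.array([.4925,.0265,0]))@R.from_euler('z',YAW).as_matrix();z=W[...,2]
m=(z>.052)&(z<.056)&(L[...,1]>-.018)&(L[...,1]<.020)&(abs(L[...,0])<.2)
xs=np.sort(L[m][:,0]); g=np.where(np.diff(xs)>.006)[0]; print(xs[[0,-1]].round(3),[(xs[i].round(3),xs[i+1].round(3)) for i in g])
E
```

```text
6.25 [0.58361112 0.02857746 0.04395386] [-4.77333314  1.49366264  2.58964634] [ 0.09033483  0.63948536 -0.01093623]
[-0.093  0.119] [(np.float64(-0.07), np.float64(-0.001)), (np.float64(0.006), np.float64(0.108))]
```

View pics/wrist6.png

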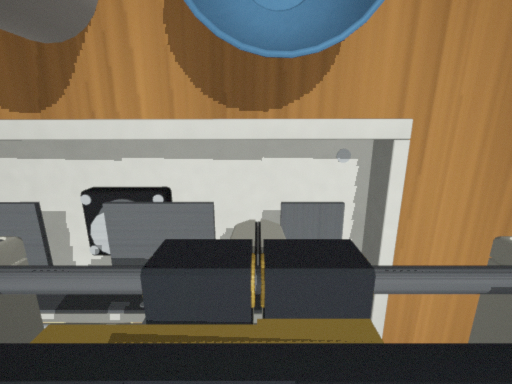

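View pics/side6.png

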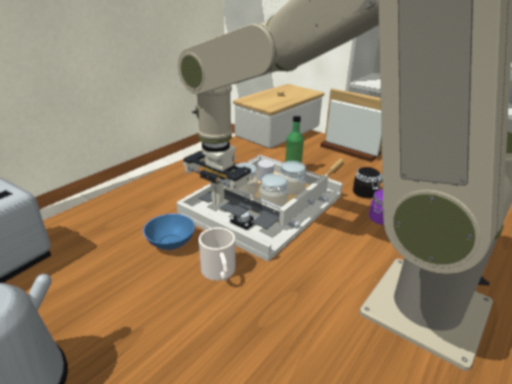

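The tray is about 84 mm in and the button is still partly under the strip. About 26 mm is left, so I'll slow down towards the end.

Call:
jog_arm([
  [0.3, 0, 0, 0, 0, 0],
  [0.6, 0, 0, 0, 0, 0],
  [0.9, 0, 0, 0, 0, 0],
  [1.2, 0, 0, 0, 0, 0],
  [1.5, 0, 0, 0, 0, 0],
  [1.8, 0, 0, 0, 0, 0],
  [2.0, 0, 0, 0, 0, 0],
  [2.2, 0, 0, 0, 0, 0],
])

```text
time_s: 6.92
tool_pos: [0.6063, 0.029, 0.23]
tool_rot: [1.0, 0.01, -0.001, -0.0]
wrist_force: [-3.5, 1.0, -0.0]
width: 0.0008
```

Call:
jog_arm([
  [0.1, 0, 0, 0, 0, 0],
  [0.2, 0, 0, 0, 0, 0],
  [0.3, 0, 0, 0, 0, 0],
  [0.4, 0, 0, 0, 0, 0],
  [0.4, 0, 0, 0, 0, 0],
])

```text
time_s: 7.33
tool_pos: [0.6082, 0.029, 0.2297]
tool_rot: [1.0, 0.01, -0.005, -0.0]
wrist_force: [-20.9, 0.5, 13.2]
width: 0.0004
```

```bash
python3 - <<'E'
from h import *
a=[snap(n,n+'7.png')['pixels'] for n in ['wrist','scene','side']]
s=arm.sense();print(s['time_s'],tip(),s['wrist_force'],s['torque'])
c=cv2.resize(a[2][150:270,160:360],(800,480),interpolation=cv2.INTER_CUBIC);cv2.imwrite('pics/d7c.png',c[...,::-1])
E
```

```text
7.4833 [0.60644942 0.02901517 0.04369999] [-19.98704841   1.54579435  11.78430134] [-0.03874792  3.47109427  0.06833457]
```

View pics/d7c.png

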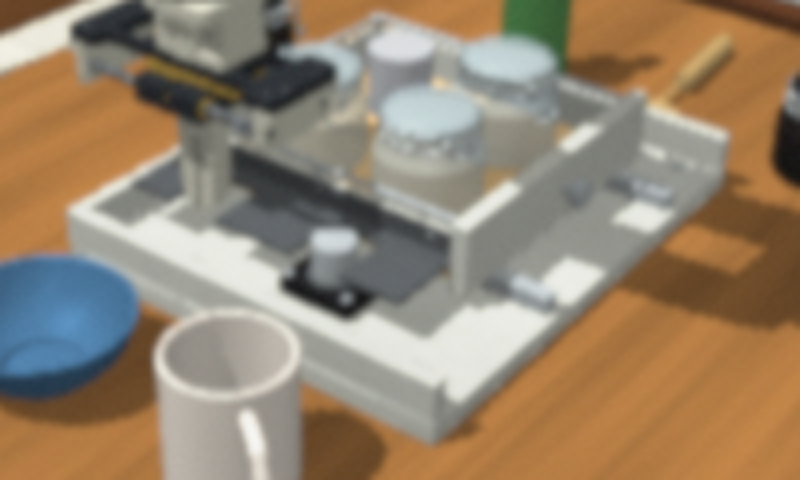

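View pics/wrist7.png

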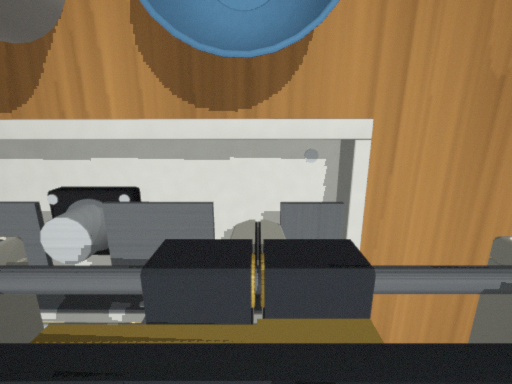

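Force rose to 20 N at the stop, and both views show the button standing up in the home notch. I'll back off a little, lift clear and verify.

Call:
jog_arm([
  [-0.3, 0, 0, 0, 0, 0],
  [-0.6, 0, 0, 0, 0, 0],
  [-0.8, 0, 0, 0, 0, 0],
  [-0.8, 0, -0.8, 0, 0, 0],
  [-0.8, 0, -2, 0, 0, 0],
  [-0.8, 0, -4, 0, 0, 0],
  [-0.8, 0, -7, 0, 0, 0],
  [-0.8, 0, -10, 0, 0, 0],
])

```text
time_s: 8.15
tool_pos: [0.6026, 0.0288, 0.3327]
tool_rot: [1.0, 0.01, 0.0, 0.0]
wrist_force: [0.9, 0.1, -0.3]
width: 0.0005
```

Call:
jog_arm([
  [0, 0, -4, 0, 0, 0],
  [0, 0, -8, 0, 0, 0],
  [0, 0, -12, 0, 0, 0],
  [0, 0, -15, 0, 0, 0],
  [-4, 0, -15, 0, 0, 0],
  [-8, 0, -15, 0, 0, 0],
  [-12, 0, -15, 0, 0, 0],
  [-12, 0, -15, 0, 0, 0],
])

```text
time_s: 8.82
tool_pos: [0.4772, 0.0266, 0.4816]
tool_rot: [1.0, 0.01, -0.001, 0.0]
wrist_force: [-0.2, -0.3, -0.4]
width: 0.0001
```

```bash
python3 - <<'E'
from h import *
a=[snap(n,n+'8.png')['pixels'] for n in ['wrist','scene','side']]
s=arm.sense();print(s['time_s'],tip(),s['wrist_force'])
B=R.from_euler('z',YAW).as_matrix()
for f in ['scene0','scene8','side0','side8','wrist8']:
    W=world(dict(np.load(f'pics/{f}.png.npz')));z=W[...,2]
    L=(W-np.array([.4925,.0265,0]))@B
    m=(z>.052)&(z<.056)&(L[...,1]>-.018)&(L[...,1]<.020)&(abs(L[...,0])<.2)
    xs=np.sort(L[m][:,0]); g=np.where(np.diff(xs)>.008)[0]; print(f,xs[[0,-1]].round(4) if len(xs) else 0,[(xs[i].round(3),xs[i+1].round(3)) for i in g])
    k=(z>.058)&(z<.066)&(abs(L[...,0])<.03)&(abs(L[...,1])<.025); print('button',k.sum(),L[k].mean(0).round(4) if k.sum() else 0, np.median(z[k]) if k.sum() else 0)
    k=(z>.0835)&(z<.089)&(L[...,0]<-.02)&(abs(L[...,1]+.16)<.1)&(L[...,0]>-.3);print('front edge',k.sum(),np.median(L[k],axis=0).round(4) if k.sum() else 0)
    k=(abs(L[...,1]+.16)<.1)&(z>.05)&(z<.075); k&=L[...,0]>.02; print('tray back',np.percentile(L[k][:,0],[50,95]).round(4) if k.sum() else 0)
c=cv2.resize(a[1][100:300,130:350],(660,600),interpolation=cv2.INTER_CUBIC);cv2.imwrite('pics/s8c.png',c[...,::-1])
c=cv2.resize(a[2][150:270,160:360],(800,480),interpolation=cv2.INTER_CUBIC);cv2.imwrite('pics/d8c.png',c[...,::-1])
E
```

```text
8.9667 [0.48318439 0.02632042 0.29686375] [ 0.25726728 -0.40399302 -0.1763101 ]
scene0 [-0.179   0.0616] [(np.float64(-0.129), np.float64(-0.088)), (np.float64(-0.019), np.float64(-0.001)), (np.float64(0.014), np.float64(0.022))]
button 122 [ 0.0001 -0.0004  0.0616] 0.06151394870814825
front edge 470 [-0.1812 -0.1632  0.0858]
tray back [0.0611 0.3201]
scene8 [-0.0718  0.1696] [(np.float64(-0.021), np.float64(-0.001)), (np.float64(0.089), np.float64(0.13))]
button 122 [ 0.0007 -0.0001  0.0618] 0.061803973091585584
front edge 391 [-0.0766 -0.1624  0.0855]
tray back [0.1682 0.3189]
side0 [-0.183   0.0557] [(np.float64(-0.134), np.float64(-0.092)), (np.float64(0.001), np.float64(0.017))]
button 61 [-0.0055  0.0031  0.0603] 0.06043138834461437
front edge 279 [-0.1544 -0.1128  0.0852]
tray back [0.2535 1.8016]
side8 [-0.0759  0.1651] [(np.float64(-0.011), np.float64(-0.002)), (np.float64(0.001), np.float64(0.015)), (np.float64(0.082), np.float64(0.125))]
button 61 [-0.0063  0.0035  0.0604] 0.06031782256041929
front edge 172 [-0.0779 -0.141   0.0849]
tray back [0.1622 1.7986]
wrist8 [-0.0731  0.167 ] [(np.float64(-0.024), np.float64(-0.014)), (np.float64(-0.01), np.float64(0.002)), (np.float64(0.005), np.float64(0.018)), (np.float64(0.086), np.float64(0.127))]
button 336 [-0.0032  0.0025  0.0623] 0.06232376147244004
front edge 224 [-0.0795 -0.0793  0.0863]
tray back [0.1612 0.2553]
```

View pics/s8c.png

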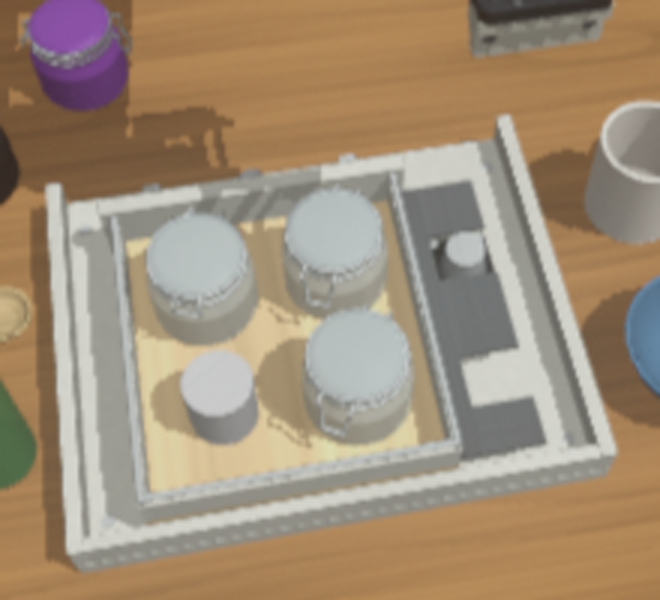

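View pics/d8c.png

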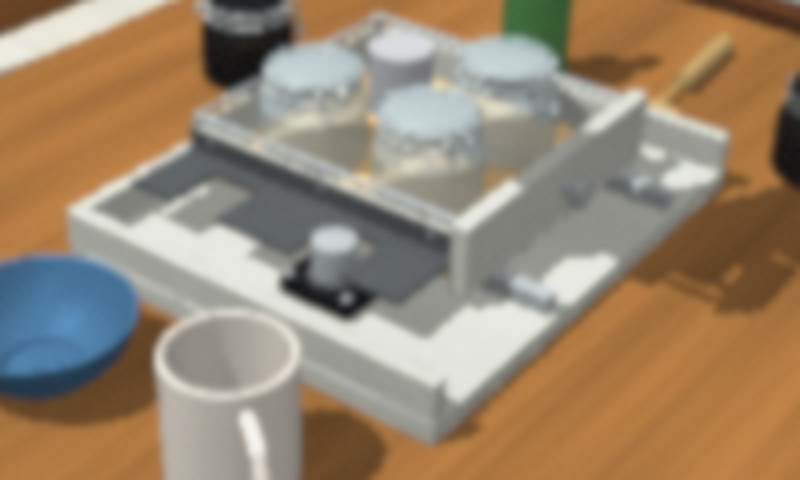

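View pics/wrist8.png

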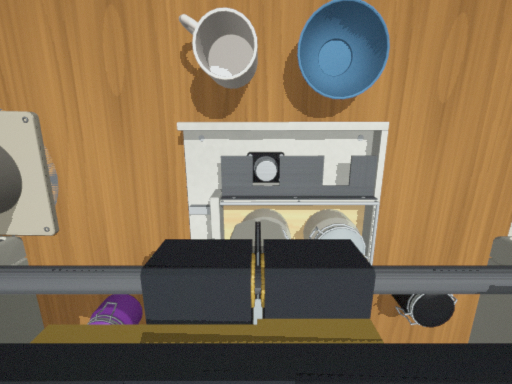

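```bash
python3 - <<'E'
from h import *
S=dict(np.load('pics/wrist8.png.npz'));a=S['pixels'];W=world(S)
L=(W-np.array([.4925,.0265,0]))@R.from_euler('z',YAW).as_matrix()
c=cv2.resize(a[130:210,205:385],(800,356),interpolation=cv2.INTER_CUBIC);cv2.imwrite('pics/w8c.png',c[...,::-1])
# back-project onto plane z=.054 and z=.062 (ortho images, 0.25mm/px) in button frame
from numpy import radians,tan
f=192/tan(radians(S['fov_y'])/2)
A=np.array(S['attitude']);A=R.from_quat(A).as_matrix()
B=R.from_euler('z',YAW).as_matrix();out=[]
for h in (.054,.062):
    xs=np.arange(-.04,.16,.00025);ys=np.arange(.03,-.03,-.00025);X,Y=np.meshgrid(xs,ys)
    P=np.stack([X,Y,0*X],-1)@B.T+[.4925,.0265,h]
    C=(P-S['position'])@A
    u=(C[...,0]/-C[...,2])*f+S['cx'];v=(-C[...,1]/-C[...,2])*f+S['cy']
    o=cv2.remap(a,u.astype(np.float32),v.astype(np.float32),cv2.INTER_CUBIC)
    g=o.mean(2)
    for yy in (.012,.005,-.005,-.012,.018):
        r=g[np.abs(ys-yy).argmin()-4:np.abs(ys-yy).argmin()+4].mean(0); d=np.gradient(cv2.GaussianBlur(r[None],(0,0),3)[0])
        idx=[i for i in range(3,len(d)-3) if abs(d[i])>1.2 and abs(d[i])==abs(d[i-3:i+4]).max()]
        print(h,yy,[(round(xs[i]*1000,1),round(d[i],1)) for i in idx])
    out.append(o)
cv2.imwrite('pics/ortho8.png',np.vstack(out)[...,::-1])
E
```

```text
0.054 0.012 [(np.float64(-24.0), np.float64(-6.1)), (np.float64(-20.7), np.float64(6.6)), (np.float64(-17.5), np.float64(-1.2)), (np.float64(-14.0), np.float64(7.1)), (np.float64(9.0), np.float64(-8.3)), (np.float64(13.5), np.float64(-4.1)), (np.float64(17.8), np.float64(7.7)), (np.float64(85.8), np.float64(9.7)), (np.float64(107.5), np.float64(-4.9)), (np.float64(126.8), np.float64(-5.5))]
0.054 0.005 [(np.float64(-24.2), np.float64(-4.1)), (np.float64(-22.0), np.float64(3.9)), (np.float64(-18.0), np.float64(9.5)), (np.float64(12.3), np.float64(-11.4)), (np.float64(17.8), np.float64(7.0)), (np.float64(85.8), np.float64(8.3)), (np.float64(106.5), np.float64(-5.8)), (np.float64(126.3), np.float64(-7.3)), (np.float64(128.8), np.float64(2.6))]
0.054 -0.005 [(np.float64(-23.7), np.float64(-6.5)), (np.float64(-18.0), np.float64(11.2)), (np.float64(12.5), np.float64(-14.0)), (np.float64(18.0), np.float64(7.0)), (np.float64(85.8), np.float64(8.0)), (np.float64(107.3), np.float64(-5.2)), (np.float64(126.0), np.float64(-5.2)), (np.float64(129.5), np.float64(1.5))]
0.054 -0.012 [(np.float64(-2
[... 1686 characters left out ...]
.012 [(np.float64(-23.5), np.float64(-7.4)), (np.float64(-11.5), np.float64(6.4)), (np.float64(4.5), np.float64(-6.5)), (np.float64(16.0), np.float64(8.6)), (np.float64(83.8), np.float64(9.5)), (np.float64(103.5), np.float64(-4.6)), (np.float64(123.8), np.float64(-7.9)), (np.float64(126.0), np.float64(2.7))]
0.062 0.018 [(np.float64(-23.5), np.float64(-6.2)), (np.float64(-18.2), np.float64(5.5)), (np.float64(-8.5), np.float64(2.2)), (np.float64(2.3), np.float64(-2.0)), (np.float64(5.3), np.float64(-1.5)), (np.float64(10.0), np.float64(-6.7)), (np.float64(17.0), np.float64(7.6)), (np.float64(83.5), np.float64(8.6)), (np.float64(124.0), np.float64(-11.3)), (np.float64(126.8), np.float64(1.3))]
```

View pics/ortho8.png

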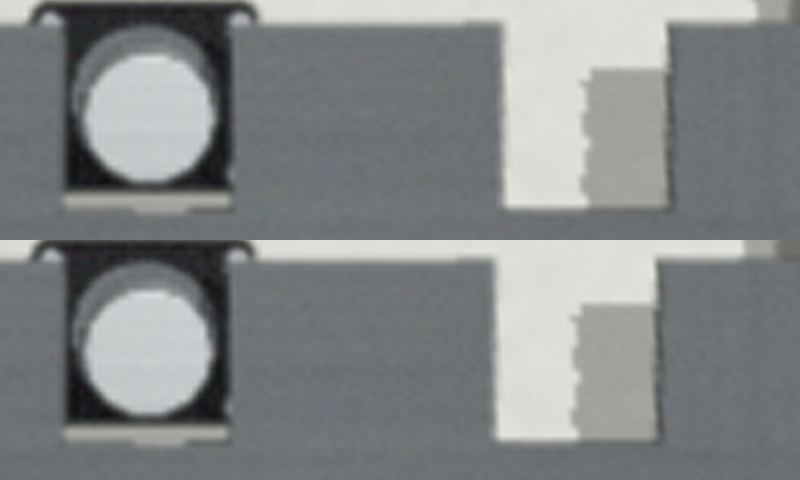

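The notch centre (-3.0 mm) matches the button centre (-3.05 mm), so the tray is home. Handing in.

```bash
python3 -c "
from h import *
print(arm.sense()['wrist_force'],arm.sense()['time_s']);print(arm.close_job())"
```

```text
[ 0.25726728 -0.40399302 -0.1763101 ] 8.9667
the job is handed in; nothing more can be done
None
```

I pressed the button down about 16.5 mm with the closed fingertips and, keeping it down, pushed the tray in by the strip's end piece. I stopped when the force rose to about 20 N at the end stop. Then I backed off and lifted the hand clear, and handed in at about 9 s.

**Last checks**
- **Button and tray:** the button is up, its top at about 62 mm. In the wrist view it sits centred in the home notch to about 0.1 mm, so I take the tray as fully home.
- **Disagreement:** the scene camera's depth gave about 107–108 mm of travel and the side camera about 107–109 mm, not 110. That is about the 2 mm calibration tolerance plus depth noise. I trusted the notch centring and the hard stop.
- **Other things:** the three jars and the tin are standing in the tray. By eye, the mug, bowl, spoon, bottle and look-alike jars are where they were; I didn't measure them.
- **Robot:** the wrist force is back near zero and the hand is about 0.3 m above the worktop.

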